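# Reload the spring-pusher tray of toy cartons

## Robot

A 6-joint arm with a two-finger parallel gripper is mounted at the origin on the work surface. World frame = base frame: x ahead of the robot, y to its left, z up, the work surface at z = 0. Lengths are in m, angles in rad, forces in N, time in s.
With the tool pointing down it reaches from about 0.375 to 0.9 m from the base axis. Payload 3.1 kg.
Tool frame: the origin (TCP) lies on the centre line of the jaws, within the pads' length; the fingertips stand 8 mm ahead of it and the grasp point (between the pads) lies 11 mm behind it (robot.tip_extent is the distance from the TCP to the fingertips, in m); y points along the fingers, z is the direction in which the jaws open and shut, and the axes are right-handed (so a half turn about y gives the same grasp; the last joint's range is limited). The gripper opens to 87 mm and grips with 3 to 60 N. Pads are 19 mm wide; open, the fingers measure 117 mm over their backs; the gripper's body (75 mm by 190 mm) begins 51 mm behind the grasp point.
Start: joints at [-1.401, 0.527, 1.433, -0, 1.181, -0.178], TCP at [0.214, -0.587, 0.231] pointing down, gripper open.
Joint ranges: [-3.08, 3.08], [-0.75, 2.2], [0.22, 2.44], [-1.43, 4.57], [0, 2.65], [-2.85, 2.85]. Speed limits (rad/s): [2.79, 2.79, 3.14, 3.14, 3.14, 3.14].

## Interface

Orientations are given as a unit quaternion [x, y, z, w].
In Python, from rig import robot gives the robot as it stands.
- The arm moves only by the shell command python3 -m crank 'ROWS' [FORCE]. ROWS is JSON, a list that holds one entry, the list of rows, each a list of 7 numbers: the turn, a rotation vector about the tool's x, y, z in degrees, then the shift along the tool's x, y, z in m, then the opening in per cent of the stroke, from 0 (shut) to 100 (fully open). In form: [[[ax, ay, az, dx, dy, dz, gripper], ...]]. A call has exactly 5 rows; each row shifts and turns the commanded pose from where the row before left it, along the tool's axes as they then stand; what a row does not reach is not made up. A row lasts 1/8 s, in which the tool goes at most 62.5 mm and 10.7 degrees, less where a joint would pass 70% of its speed; a pose out of reach is approached as far as the arm can. A call with a gripper value outside its range is refused whole. The fingers move at their own pace and stop on an object; FORCE is the grip in N (left out, the last holds). Time passes only in rows, so rows that do not move let the fingers close, or fill a call up. It gives the time, the measured TCP pose, the force and the opening at its end, in the units of the state.
- robot.get_obs(): the state, without advancing time (a new reading comes with each control period).
- robot.camera(name): name is "scene" or "top" or "wrist"; returns a dict with "img" (384x512x3 uint8, red, green, blue), "K" (3x3 intrinsics, pixels), "R" (3x3) and "t" (3): a world point X has camera coordinates R X + t; the wrist camera has in their place "T_tool_cam" (4x4, takes a point from camera to tool coordinates, whose origin is the TCP and whose axes are the tool frame's). Camera axes: x right, y down, z forward; pixel columns grow to the right and rows downward; lengths in m; the calibration is good to about 2 mm. A picture is of the moment at which its call begins: read the wrist's pose just before it. There is no depth.
- robot.hand_in(): hands the job in, once; it reports no verdict.
Trained networks look in a picture, given as the dict that the camera call returned (one of the last four; its "shot" number tells which), for a name from the list of things; names that differ only in an ending like _2 or _b are one class to them, and where a whole thing is asked for, a point or a joint stands for the part that bears it (a point fixed in the world has none). Each returns a list of dicts, best first, with "conf" (0 to 1); they miss things now and then, are a little off and sometimes report something else, mostly with a low value. They report only what shows in the picture. A call takes as long as a camera call.
- robot.spot_in(picture, thing): "at" ([row, column] in pixels, amid what is visible of it).
The state is a dict: "time": time; "q": joint angles; "joint_velocities": joint speeds; "joint_torque": joint torques, N m; "position": TCP position; "tool_rot": TCP orientation; "ft_force": force on the tool from outside, world axes, zero at the start; "moment": the same for the moment, N m; "grip_width": finger opening in m.
Only numpy, scipy, OpenCV 4.12 (cv2) and the standard library are available. Lean on these libraries where they do the work, as an engineer would, in place of code of your own. Each camera call takes 0.05 s, during which the arm holds its last target.

## Task

Top up the spring-loaded tray that holds the row of small toy cartons: using the loose carton of the same size, push the row gently straight back against its spring as one block, without any carton riding up, leaning or twisting out of line, and set the loose carton in at the front behind the lip, wide face outwards. Let go so that the spring closes all five up against the lip, every one square, upright and down on the tray's floor. Leave the tins and the other goods on the table where they are.

Things in the scene. Friction and masses are not known exactly. Their poses are not given: they have to be found in the camera images.
- new_carton: the loose toy carton to be loaded, standing by itself on the table; closed card box with slippery coated wide faces and plain narrow sides, 50 mm wide (its y), 34 mm deep (its x), 76 mm high, about 50 g, printed the same on its two wide faces (which look along its +x and -x). Origin: centre of its underside. Either wide face may look out of the tray
- row1: carton number 1 of the row in the tray, counted from the front lip; same size as new_carton (50 mm wide (its y), 34 mm deep (its x), 76 mm high), about 50 g, loose. Origin: centre of its underside; its x runs along the lane
- row2: carton number 2 of the row in the tray, counted from the front lip; same size as new_carton (50 mm wide (its y), 34 mm deep (its x), 76 mm high), about 50 g, loose. Origin: centre of its underside; its x runs along the lane
- row3: carton number 3 of the row in the tray, counted from the front lip; same size as new_carton (50 mm wide (its y), 34 mm deep (its x), 76 mm high), about 50 g, loose. Origin: centre of its underside; its x runs along the lane
- row4: carton number 4 of the row in the tray, counted from the front lip; same size as new_carton (50 mm wide (its y), 34 mm deep (its x), 76 mm high), about 50 g, loose. Origin: centre of its underside; its x runs along the lane
- tray: the carton tray: a counter-top spring-pusher tray 64 mm wide and 224 mm long, screwed to the table, its lane open above. Lane floor 6 mm above the table, 58 mm wide (cartons 50 mm) between clear side walls 3 mm thick and 22 mm high above the lane floor; clear front lip 4 mm thick, 18 mm high above the lane floor. Origin on the table, on the lane's centre line, 110 mm behind the inner face of the lip; x along the lane to the back
- tray_lip (a point): point of the carton tray on its lane floor, at the inner face of the front lip, on the centre line; x runs along the lane from the lip to the back, z up. The row of four cartons (136 mm) starts pressed against the lip, so its front face is at x = 0. From lip to follower there are 174 mm with the follower right back; five cartons take 170 mm
- tray_follower (a joint): travel (m) of the tray's spring follower, a black paddle 46 mm wide behind the last carton, its top 28 mm above the lane floor; 0 with four cartons, 0.034 with five, grows as the row is pushed back, hard stop at 0.038. The spring presses with about 6.5 N at 0 and 7.7 N at the stop; with the row's sliding friction 7 to 9 N are needed to push it back slowly (it is damped). At the stop the resistance rises steeply
- tin_tray_lip (a point): the same point on the second tray, same make and size, which holds three round tins and is full; not to be touched
- tin1: round tin 1 in the second tray, 54 mm diameter, 52 mm high. Origin: centre of its underside. Bystander
- tin2: round tin 2 in the second tray, 54 mm diameter, 52 mm high. Origin: centre of its underside. Bystander
- tin3: round tin 3 in the second tray, 54 mm diameter, 52 mm high. Origin: centre of its underside. Bystander
- big_carton: a larger carton of the same print standing on the table, 84 mm wide (y), 62 mm deep (x), 100 mm high, too big for the tray. Origin: centre of its underside. Bystander
- toy_car: wooden toy car on the table, 80 x 50 x 43 mm, origin under its centre, long axis x. Bystander
- yoyo: yo-yo lying flat, 58 mm diameter, 36 mm high, origin at the centre of its underside. Bystander
- kaleidoscope: plain tube standing upright, 42 mm diameter, 120 mm high, origin at the centre of its underside. Bystander

How it is judged:
On the way:
1. the row of four is pushed back by about a carton's depth with the new carton (value of joint tray_follower above 0.03 m and contact force between new_carton and row1 above 0.5 N), for 0.1 s.
At the end, for the whole second after the job is handed in: All five cartons stand in the tray's lane, the new one in front against the lip (within 4 mm) and the four of the row behind it face to face (each within 5 mm of its place), all down on the lane floor (within 4 mm), upright (4 degrees), square to the lane (7 degrees) and at rest (x of new_carton in the frame of tray_lip between 0.013 and 0.021 m and z of each of new_carton, row1, row2, row3, row4 in the frame of tray_lip below 0.004 m and angle between each of new_carton, row1, row2, row3, row4's own z axis and vertical below 0.07 rad and angle between the x axis of each of new_carton, row1, row2, row3, row4 and the x axis of tray_lip, either way round below 0.12 rad and linear speed of each of new_carton, row1, row2, row3, row4 below 0.01 m/s and x of row1 in the frame of tray_lip between 0.046 and 0.056 m and x of row2 in the frame of tray_lip between 0.08 and 0.09 m and x of row3 in the frame of tray_lip between 0.114 and 0.124 m and x of row4 in the frame of tray_lip between 0.148 and 0.158 m and y of new_carton in the frame of tray_lip between -0.008 and 0.008 m); the robot touches nothing.
It fails at once if the row buckles: a carton of the row leans more than 15 degrees, rises more than 15 mm off the lane floor or twists more than 12 degrees (angle between any of row1, row2, row3, row4's own z axis and vertical above 0.26 rad or z of any of row1, row2, row3, row4 in the frame of tray_lip above 0.015 m or angle between the x axis of any of row1, row2, row3, row4 and the x axis of tray_lip, either way round above 0.22 rad).
It fails at once if cartons crushed: more than 40 N between the new carton and the row (contact force between new_carton and row1 above 40 N).
It fails at once if a bystander on the table is moved more than 30 mm (distance of any of big_carton, toy_car, yoyo, kaleidoscope from where it was at the start of the episode above 0.03 m).
It fails at once if a tin of the second tray is moved more than 15 mm (distance of any of tin1, tin2, tin3 from where it was at the start of the episode above 0.015 m).
It also fails if it takes over 61 s, if anything falls off the work surface, if the arm or the gripper's body presses on something with over 40 N, if the wrist force passes 120 N, or if a joint passes its speed limit or range.

## Working session

There is one attempt and no reset: what is moved stays moved. The work goes in short steps, Python scripts to look and compute and a shell command to move; the robot and the scene stay as the last step left them, time stands still between calls to the robot, and variables do not carry over. Pictures are saved under pics/ and viewed, and the job is handed in when it is done.

```bash
ls; mkdir -p pics; cat > h.py <<'E'
import numpy as np, cv2
from rig import robot
from scipy.spatial.transform import Rotation as Rn
def save(p,n,s=1.0,crop=None):
    im=p["img"][:,:,::-1]
    if crop: r0,r1,c0,c1=crop; im=im[r0:r1,c0:c1]
    if s!=1: im=cv2.resize(im,None,fx=s,fy=s,interpolation=cv2.INTER_CUBIC)
    cv2.imwrite("pics/"+n,im)
def ray(p,rc,pose=None):
    d=np.linalg.solve(p["K"],[rc[1],rc[0],1.0])
    if pose is not None:
        T=p["T_tool_cam"]; R=Rn.from_quat(pose["tool_rot"]).as_matrix()
        return R@T[:3,3]+np.array(pose["position"]), R@T[:3,:3]@d
    R=np.array(p["R"]); t=np.array(p["t"])
    return -R.T@t, R.T@d
def atz(p,rc,z,pose=None):
    o,d=ray(p,rc,pose); return o+d*(z-o[2])/d[2]
def proj(p,X,pose=None):
    X=np.atleast_2d(X)
    if pose is not None:
        T=np.array(p["T_tool_cam"]); R=Rn.from_quat(pose["tool_rot"]).as_matrix()
        Y=(X-np.array(pose["position"]))@R; c=(Y-T[:3,3])@T[:3,:3]
    else: c=X@np.array(p["R"]).T+np.array(p["t"])
    u=c@np.array(p["K"]).T; return u[:,[1,0]]/u[:,2:]
E
python3 - <<'E'
from h import *
o=robot.get_obs(); print({k:np.round(v,3) for k,v in o.items()}); print(robot.tip_extent)
for n in ["scene","top"]:
    p=robot.camera(n); save(p,n+"0.png",1.5)
    for t in ["new_carton","row1","tray","tray_lip","tin_tray_lip","big_carton","tray_follower","toy_car","yoyo","kaleidoscope","tin1"]:
        print(n,t,[(np.round(d["at"],0),round(d["conf"],2)) for d in robot.spot_in(p,t)][:5])
    print(np.round(p["K"],1),np.round(p["R"],3),np.round(p["t"],3))
E
```

```text
pics
{'time': np.float64(0.0), 'q': array([-1.4  ,  0.528,  1.434, -0.   ,  1.181, -0.179]), 'joint_velocities': array([ 0.   ,  0.001, -0.001,  0.002,  0.   ,  0.001]), 'joint_torque': array([  0.   , -44.004, -17.659,   0.063,   0.058,  -0.   ]), 'position': array([ 0.214, -0.587,  0.23 ]), 'tool_rot': array([-0.123,  0.697, -0.696,  0.123]), 'ft_force': array([ 1.144, -0.034, -0.462]), 'moment': array([0.067, 0.035, 0.023]), 'grip_width': np.float64(0.087)}
0.008
scene new_carton [(array([293., 155.]), 0.92)]
scene row1 [(array([176., 312.]), 0.95), (array([172., 301.]), 0.89), (array([163., 290.]), 0.88), (array([186., 329.]), 0.63), (array([248., 267.]), 0.61)]
scene tray [(array([205., 341.]), 0.88), (array([ 99., 277.]), 0.58)]
scene tray_lip [(array([ 97., 278.]), 0.69), (array([209., 341.]), 0.63), (array([250., 268.]), 0.57)]
scene tin_tray_lip [(array([277., 300.]), 0.71)]
scene big_carton [(array([ 97., 279.]), 0.81)]
scene tray_follower [(array([199., 335.]), 0.55)]
scene toy_car [(array([180., 198.]), 0.63)]
scene yoyo [(array([137., 347.]), 0.74)]
scene kaleidoscope [(
[... 508 characters left out ...]
 0.54)]
top tray [(array([120., 223.]), 0.58), (array([248., 252.]), 0.2)]
top tray_lip [(array([122., 225.]), 0.69), (array([131., 222.]), 0.34)]
top tin_tray_lip [(array([127., 294.]), 0.68)]
top big_carton [(array([156., 291.]), 0.39)]
top tray_follower [(array([130., 221.]), 0.46), (array([175., 209.]), 0.33)]
top toy_car [(array([249., 259.]), 0.92)]
top yoyo [(array([151., 149.]), 0.76)]
top kaleidoscope [(array([145., 354.]), 0.71)]
top tin1 [(array([175., 285.]), 0.83), (array([157., 289.]), 0.59), (array([137., 295.]), 0.56)]
[[349.6   0.  254.8]
 [  0.  349.6 190.7]
 [  0.    0.    1. ]] [[ 0.013 -1.     0.014]
 [-0.999 -0.014 -0.043]
 [ 0.044 -0.014 -0.999]] [-0.016  0.541  0.961]
```

View pics/scene0.png

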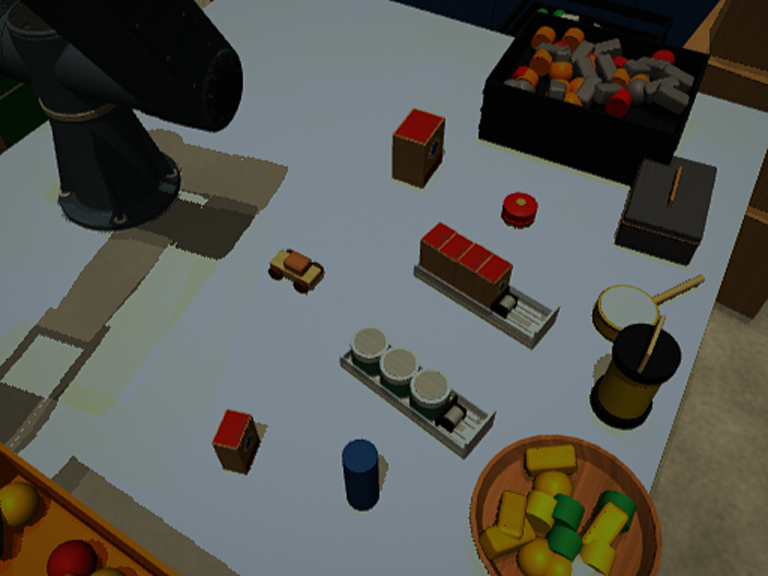

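View pics/top0.png

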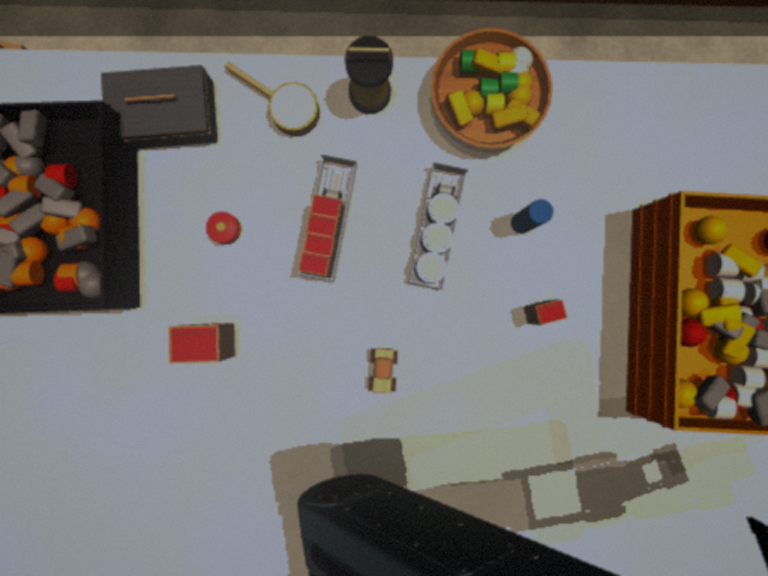

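```bash
cat > red.py <<'E'
from h import *
def reds(p,roi=None):
    im=p["img"][:,:,::-1]
    hsv=cv2.cvtColor(np.ascontiguousarray(im),cv2.COLOR_BGR2HSV)
    m=(((hsv[...,0]<8)|(hsv[...,0]>172))&(hsv[...,1]>150)&(hsv[...,2]>90)).astype(np.uint8)
    if roi: 
        k=np.zeros_like(m); k[roi[0]:roi[1],roi[2]:roi[3]]=1; m*=k
    m=cv2.morphologyEx(m,cv2.MORPH_CLOSE,np.ones((3,3)))
    cs,_=cv2.findContours(m,cv2.RETR_EXTERNAL,cv2.CHAIN_APPROX_NONE)
    return [c for c in cs if cv2.contourArea(c)>60], m
E
python3 - <<'E'
from red import *
for n,rois in (("top",{"new":(190,225,340,390),"row":(120,190,190,235),"big":(205,250,100,160)}),("scene",{"new":(270,300,140,180),"row":(145,190,270,345)})):
    p=robot.camera(n)
    for k,roi in rois.items():
        z=dict(new=.076,row=.082,big=.1)[k]
        cs,m=reds(p,roi)
        c=max(cs,key=cv2.contourArea).reshape(-1,2)
        W=np.array([atz(p,(y,x),z)[:2] for x,y in c])
        r=cv2.minAreaRect((W*1000).astype(np.float32))
        print(n,k,np.round(r,1) if 0 else r,cv2.boxPoints(r).round(0).tolist())
    if n=="top":
        save(p,"topz.png",8,(190,230,335,395)); save(p,"topz2.png",8,(100,190,195,245))
    else: save(p,"scz.png",4,(140,320,130,320)); save(p,"scz2.png",5,(140,235,270,380))
E
```

```text
top new ((498.6133117675781, -300.9308776855469), (30.014314651489258, 45.09510040283203), 15.838680267333984) [[478.0, -283.0], [490.0, -327.0], [519.0, -319.0], [507.0, -275.0]]
top row ((626.0149536132812, 101.37716674804688), (45.908626556396484, 132.498046875), 80.22586059570312) [[557.0, 90.0], [687.0, 68.0], [695.0, 113.0], [565.0, 135.0]]
top big ((437.3959655761719, 306.2453918457031), (55.48450469970703, 74.66926574707031), 1.747557520866394) [[409.0, 343.0], [411.0, 268.0], [466.0, 270.0], [464.0, 344.0]]
scene new ((499.1072692871094, -302.28564453125), (30.606958389282227, 44.86198425292969), 15.498767852783203) [[478.0, -285.0], [490.0, -328.0], [520.0, -320.0], [508.0, -277.0]]
scene row ((627.7609252929688, 101.9991455078125), (47.834625244140625, 132.7679443359375), 79.72520446777344) [[558.0, 90.0], [689.0, 67.0], [697.0, 114.0], [567.0, 137.0]]
```

```bash
cat > go.py <<'E'
from h import *
import sys
def down(psi,sgn,tilt=0):
    # tilt: carton bottom leads (+x carton) by tilt deg
    y=np.array([0,0,-1.]); c,s=np.cos(np.radians(psi)),np.sin(np.radians(psi))
    xc=np.array([c,s,0]); yc=np.array([-s,c,0])
    z=sgn*yc; x=np.cross(y,z); R=np.c_[x,y,z]
    return Rn.from_rotvec(-np.radians(tilt)*yc).as_matrix()@R
def rel(P,R,o=None):
    o=o or robot.get_obs(); R0=Rn.from_quat(o["tool_rot"]).as_matrix()
    rv=Rn.from_matrix(R0.T@R).as_rotvec(degrees=True)
    d=np.array(P)-np.array(o["position"])
    print("turn",np.round(rv,2),"shift old axes",np.round(R0.T@d*1000,1),"new axes",np.round(R.T@d*1000,1))
E
python3 - <<'E'
from go import *
o=robot.get_obs(); print(np.round(Rn.from_quat(o["tool_rot"]).as_matrix(),3))
for s in (1,-1):
    rel([.499,-.3015,.231],down(15.6,s),o)
    rel([.30,-.33,.231],down(15.6,s),o)
    rel([.5,.1,.2],down(-10,s),o)
E
```

```text
[[-0.94  -0.     0.342]
 [-0.342  0.    -0.94 ]
 [-0.    -1.    -0.   ]]
turn [  -0.   -175.61   -0.  ] shift old axes [-365.9   -0.5 -171.1] new axes [351.7  -0.5 198.6]
turn [  -0.   -175.61   -0.  ] shift old axes [-169.1   -0.5 -212.3] new axes [152.4  -0.5 224.6]
turn [   0.   -150.01   -0.  ] shift old axes [-504.    30.6 -548.1] new axes [162.7  30.5 726.6]
turn [ 0.    4.39 -0.  ] shift old axes [-365.9   -0.5 -171.1] new axes [-351.7   -0.5 -198.6]
turn [ 0.    4.39 -0.  ] shift old axes [-169.1   -0.5 -212.3] new axes [-152.4   -0.5 -224.6]
turn [ 0.   29.99  0.  ] shift old axes [-504.    30.6 -548.1] new axes [-162.7   30.5 -726.6]
```

```bash
python3 -m crank '[[[0,4.4,0,0,0,0,100],[0,0,0,-0.038,0,-0.045,100],[0,0,0,-0.038,0,-0.045,100],[0,0,0,-0.038,0,-0.045,100],[0,0,0,-0.038,0,-0.045,100]]]' 40; python3 -m crank '[[[0,0,0,0,0,-0.045,100],[0,0,0,-0.05,0,0.006,100],[0,0,0,-0.05,0,0.007,100],[0,0,0,-0.05,0,0.007,100],[0,0,0,-0.05,0,0.006,100]]]' 
python3 - <<'E'
from go import *
p=robot.camera("wrist"); o=robot.get_obs(); save(p,"w0.png",1.5)
print(np.round(o["position"],4)); rel([.499,-.3015,.231],down(15.6,-1),o)
print(p["T_tool_cam"].round(3))
from red import reds
cs,m=reds(p); 
for c in cs:
    W=np.array([atz(p,(y,x),.076,o)[:2] for x,y in c.reshape(-1,2)]); print(cv2.contourArea(c),cv2.minAreaRect((W*1000).astype(np.float32)))
E
```

```text
time: 1.92
position: [0.3123, -0.3716, 0.2307]
tool_rot: [0.095, -0.7, 0.701, -0.096]
ft_force: [0.4, -0.9, 0.5]
grip_width: 0.087
time: 2.55
position: [0.501, -0.3008, 0.2308]
tool_rot: [0.096, -0.7, 0.701, -0.096]
ft_force: [0.0, -0.5, -0.4]
grip_width: 0.0871
[ 0.5074 -0.3004  0.2311]
turn [-0.24  0.09 -0.45] shift old axes [ 8.4  0.  -1.3] new axes [ 8.4  0.1 -1.2]
[[-0.001  0.971  0.24  -0.065]
 [ 0.    -0.24   0.971 -0.155]
 [ 1.     0.001  0.    -0.   ]
 [ 0.     0.     0.     1.   ]]
1148.0 ((505.3631896972656, -302.36761474609375), (30.201759338378906, 44.29206848144531), 15.675239562988281)
```

View pics/w0.png

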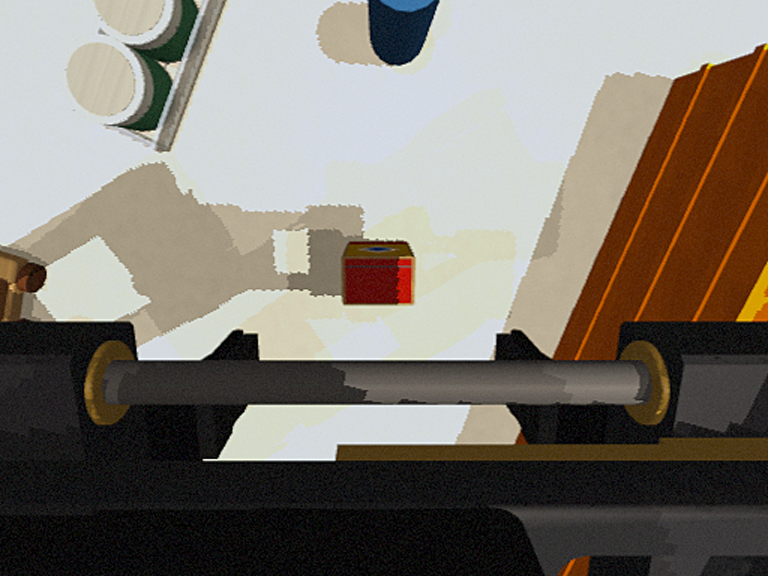

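```bash
python3 - <<'E'
from go import *
from red import reds
for i in range(2):
    o=robot.get_obs(); p=robot.camera("wrist")
    cs,m=reds(p); 
    for c in cs:
        W=np.array([atz(p,(y,x),.076,o)[:2] for x,y in c.reshape(-1,2)]); print(cv2.contourArea(c),cv2.minAreaRect((W*1000).astype(np.float32)))
print(np.round(o["position"],4)); rel([.499,-.3015,.231],down(15.6,-1),o)
E
```

```text
1142.0 ((497.2745361328125, -302.5758056640625), (29.502498626708984, 44.3721923828125), 15.69168472290039)
1163.0 ((497.067138671875, -302.8495178222656), (30.395320892333984, 44.297584533691406), 15.821609497070312)
[ 0.504  -0.3007  0.2308]
turn [-0.18  0.21 -0.21] shift old axes [ 5.  -0.2 -0.6] new axes [ 5.  -0.2 -0.6]
```

```bash
python3 -m crank '[[[0,0.2,0,0.006,0,0,100],[0,0,0,0,0.045,0,100],[0,0,0,0,0.045,0,100],[0,0,0,0,0.03,0,100],[0,0,0,0,0,0,100]]]'
python3 - <<'E'
from go import *
o=robot.get_obs(); p=robot.camera("wrist"); save(p,"w1.png",1.5)
print(np.round(o["position"],4)); rel([.498,-.3020,.037],down(15.6,-1),o)
E
```

```text
time: 3.32
position: [0.4902, -0.3019, 0.1087]
tool_rot: [-0.096, 0.703, -0.699, 0.092]
ft_force: [1.1, 0.1, 0.1]
grip_width: 0.0869
[ 0.4902 -0.3019  0.1087]
turn [ 0.33 -0.33  0.22] shift old axes [-7.8 71.6  2.6] new axes [-7.5 71.7  2.2]
```

View pics/w1.png

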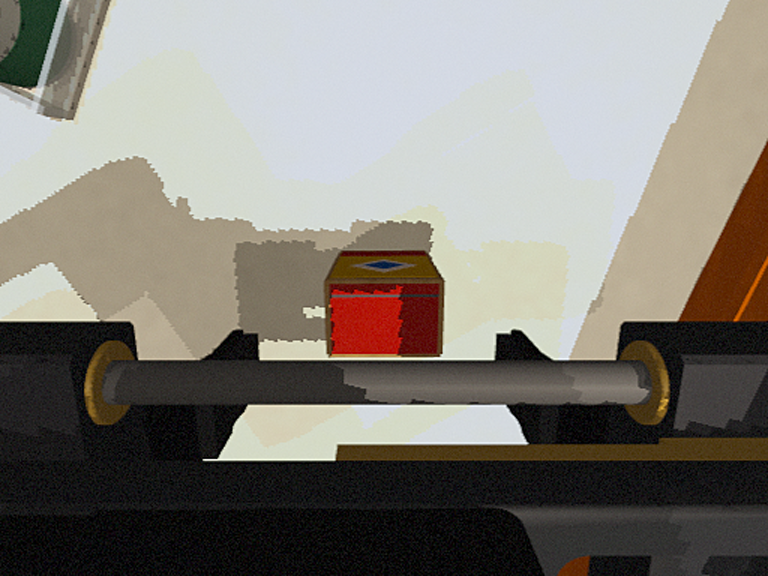

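```bash
python3 - <<'E'
from go import *
from red import reds
for i in range(2):
    o=robot.get_obs(); p=robot.camera("wrist")
    cs,m=reds(p); 
    for c in cs:
        W=np.array([atz(p,(y,x),.076,o)[:2] for x,y in c.reshape(-1,2)]); print(cv2.contourArea(c),cv2.minAreaRect((W*1000).astype(np.float32)))
    print(np.round(o["position"],4),o["joint_velocities"].round(3)); rel([.498,-.3020,.037],down(15.6,-1),o)
E
```

```text
3069.5 ((497.33837890625, -302.9508972167969), (30.594970703125, 45.181556701660156), 15.37511157989502)
[ 0.4917 -0.3029  0.1103] [ 0.008 -0.031 -0.04   0.002 -0.004  0.002]
turn [ 0.12 -0.32  0.09] shift old axes [-6.4 73.3  1. ] new axes [-6.3 73.3  0.9]
2948.5 ((497.290283203125, -302.9913024902344), (30.806180953979492, 45.28799057006836), 15.342114448547363)
[ 0.4928 -0.3035  0.1115] [ 0.008 -0.021 -0.026  0.001 -0.003  0.001]
turn [-0.03 -0.29 -0.01] shift old axes [-5.4 74.5 -0.1] new axes [-5.4 74.5 -0.1]
```

```bash
python3 -m crank '[[[0,-0.3,0,-0.0045,0,0,100],[0,0,0,0,0.03,0,100],[0,0,0,0,0.03,0,100],[0,0,0,0,0.014,0,100],[0,0,0,0,0,0,100]]]'
python3 - <<'E'
from go import *
for i in range(3):
  o=robot.get_obs(); p=robot.camera("wrist")
save(p,"w2.png",1.5)
print(np.round(o["position"],4)); rel([.498,-.3028,.037],down(15.5,-1),o)
E
```

```text
time: 4.1
position: [0.4978, -0.3013, 0.0364]
tool_rot: [-0.097, 0.701, -0.7, 0.096]
ft_force: [-0.8, -0.4, 0.7]
grip_width: 0.0871
[ 0.4985 -0.302   0.0375]
turn [-0.09  0.19 -0.06] shift old axes [0.7 0.5 0.6] new axes [0.7 0.5 0.6]
```

View pics/w2.png

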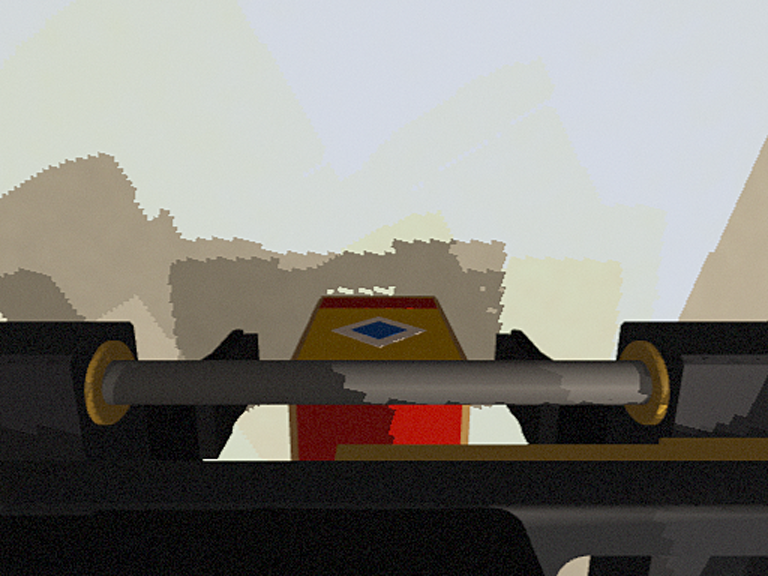

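The carton sits centred between the fingers (its front face spans columns 295–465 in the 1.5× view). I'll close the gripper now.

```bash
python3 -m crank '[[[0,0,0,0,0,0,60],[0,0,0,0,0,0,50],[0,0,0,0,0,0,40],[0,0,0,0,0,0,40],[0,0,0,0,0,0,40]]]' 40; python3 -m crank '[[[0,0,0,0,0,0,40],[0,0,0,0,-0.01,0,40],[0,0,0,0,-0.02,0,40],[0,0,0,0,-0.03,0,40],[0,0,0,0,-0.04,0,40]]]'; python3 - <<'E'
from go import *
for i in range(3):
  o=robot.get_obs(); p=robot.camera("wrist")
save(p,"w3.png",1.5)
q=robot.camera("scene"); save(q,"s3.png",4,(200,330,100,250))
print(np.round(o["position"],4),o["grip_width"],o["ft_force"])
E
```

```text
time: 4.88
position: [0.4978, -0.3015, 0.0366]
tool_rot: [0.096, -0.7, 0.701, -0.096]
ft_force: [-0.2, -0.7, 0.6]
grip_width: 0.0498
time: 5.5
position: [0.4972, -0.3009, 0.1372]
tool_rot: [-0.097, 0.701, -0.7, 0.096]
ft_force: [0.2, 0.4, -0.4]
grip_width: 0.0498
[ 0.5002 -0.3035  0.1413] 0.04950436053417126 [ 0.46607063 -0.85798985 -1.09721203]
```

View pics/s3.png

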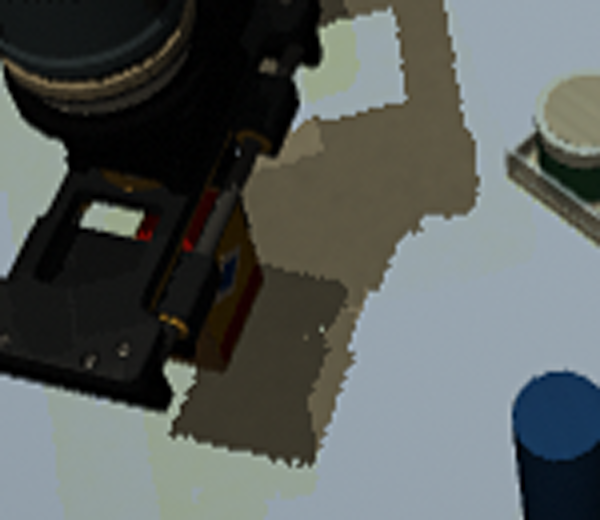

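```bash
python3 -m crank '[[[0,8.5,0,0,-0.03,0,40],[0,8.5,0,0,-0.03,0,40],[0,8.6,0,0,0,0,40],[0,0,0,0,0,0,40],[0,0,0,0,0,0,40]]]'
python3 - <<'E'
from go import *
for i in range(2):
  o=robot.get_obs(); p=robot.camera("wrist")
print(np.round(o["position"],4)); rel([.5107,.1222,.20],down(-10,-1),o)
E
```

```text
time: 6.32
position: [0.497, -0.3009, 0.1952]
tool_rot: [0.059, 0.705, -0.704, -0.061]
ft_force: [-0.2, -0.4, -0.3]
grip_width: 0.0496
[ 0.4972 -0.301   0.1953]
turn [0.08 0.18 0.13] shift old axes [  58.8   -4.  -419.3] new axes [  60.2   -4.7 -419.1]
```

```bash
python3 -m crank '[[[0,0.2,0,0.006,0,-0.03,40],[0,0,0,0.006,0,-0.045,40],[0,0,0,0.006,0,-0.045,40],[0,0,0,0.006,0,-0.045,40],[0,0,0,0.006,0,-0.045,40]]]'; python3 -m crank '[[[0,0,0,0.006,0,-0.045,40],[0,0,0,0.006,0,-0.045,40],[0,0,0,0.006,0,-0.045,40],[0,0,0,0.006,0,-0.045,40],[0,0,0,0.006,0,-0.029,40]]]';  python3 - <<'E'
from go import *
from red import reds
for i in range(4):
  o=robot.get_obs(); p=robot.camera("top" if i>1 else "wrist")
  if i==1: save(p,"w4.png",1.5)
save(p,"t4.png",6,(100,200,170,280))
cs,m=reds(p,(120,190,190,235)); c=max(cs,key=cv2.contourArea)
W=np.array([atz(p,(y,x),.082)[:2] for x,y in c.reshape(-1,2)]); print(cv2.contourArea(c),cv2.minAreaRect((W*1000).astype(np.float32)))
print(np.round(o["position"],4)); rel([.5107,.1222,.066],down(-10,-1),o)
E
```

```text
time: 7.05
position: [0.5048, -0.0881, 0.1962]
tool_rot: [0.062, 0.704, -0.704, -0.062]
ft_force: [0.3, -0.7, -0.3]
grip_width: 0.0499
time: 7.68
position: [0.5119, 0.1235, 0.1962]
tool_rot: [0.061, 0.705, -0.704, -0.062]
ft_force: [1.0, -0.3, -0.7]
grip_width: 0.0498
717.5 ((626.3994140625, 101.35308074951172), (45.97724914550781, 131.73806762695312), 80.26295471191406)
[0.5117 0.1226 0.1962]
turn [-0.02  0.1   0.04] shift old axes [  0.9 130.2   0.6] new axes [  1.  130.2   0.6]
```

View pics/w4.png

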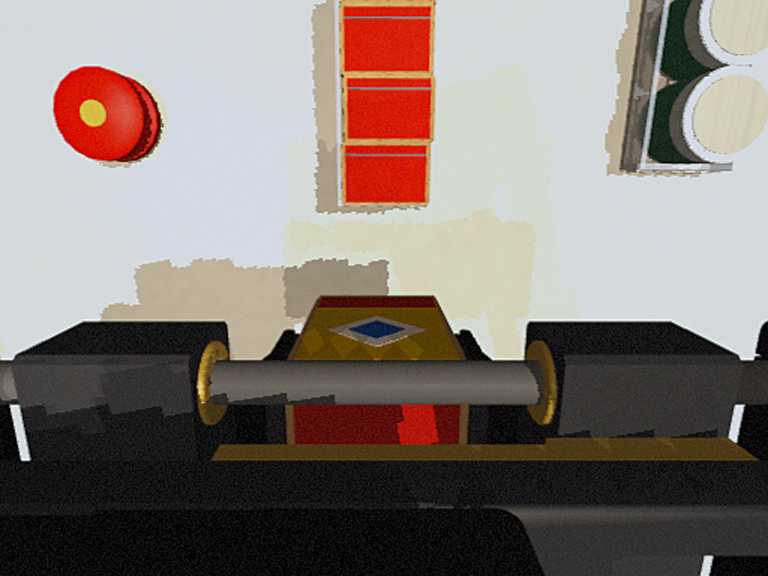

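View pics/t4.png

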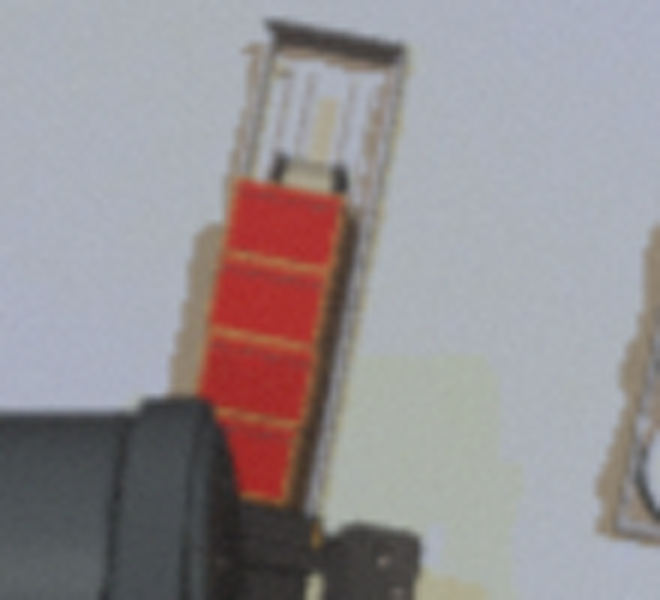

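```bash
python3 - <<'E'
from go import *
from red import reds
o=robot.get_obs(); p=robot.camera("wrist")
print(o["position"].round(4))
cs,m=reds(p,(0,140,215,300)); c=np.concatenate([c for c in cs])
W=np.array([atz(p,(y,x),.082,o)[:2] for x,y in c.reshape(-1,2)])*1000; r=cv2.minAreaRect(W.astype(np.float32)); print(r)
xc=np.array([np.cos(np.radians(-10)),np.sin(np.radians(-10))]); yc=np.array([-xc[1],xc[0]])
rel0=W-o["position"][:2]*1000
print("row rel tcp along",(rel0@xc).min(),"lateral",(rel0@yc).min(),(rel0@yc).max())
# held carton front face: bottom edges at pixel rows
for rc in ((297/1.5,318/1.5),(297/1.5,437/1.5),(360/1.5,290/1.5),(360/1.5,465/1.5),(440/1.5,288/1.5),(440/1.5,466/1.5)):
    # point on front face plane x_lane = +17 from tcp
    oo,d=ray(p,rc,o); n=np.r_[xc,0]; t=((o["position"]@n+.017)-oo@n)/(d@n); X=oo+t*d
    print(rc,"lat",((X-o["position"])[:2]@yc*1000).round(1),"z rel tcp",(X[2]-o["position"][2]).round(4))
save(p,"w5.png",4,(0,150,200,320))
E
```

```text
[0.5119 0.1217 0.1962]
((609.1962890625, 103.55607604980469), (46.14019775390625, 99.03323364257812), 79.8859634399414)
row rel tcp along 49.38754987844821 lateral -24.009679099460307 22.16518763637637
(198.0, 212.0) lat 23.5 z rel tcp -0.0289
(198.0, 291.3333333333333) lat -24.9 z rel tcp -0.0291
(240.0, 193.33333333333334) lat 22.9 z rel tcp 0.0381
(240.0, 310.0) lat -23.9 z rel tcp 0.038
(293.3333333333333, 192.0) lat 16.3 z rel tcp 0.0771
(293.3333333333333, 310.6666666666667) lat -16.9 z rel tcp 0.0771
```

View pics/w5.png

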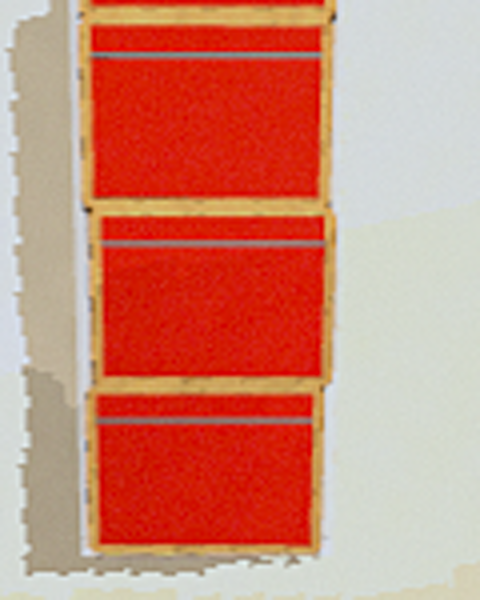

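```bash
python3 - <<'E'
from go import *
p=robot.camera("top")
xc=np.array([np.cos(np.radians(-10)),np.sin(np.radians(-10))]); yc=np.array([-xc[1],xc[0]])
L=np.array([.5599,.1135])
for r,c in ((45,270),(110,258),(170,245),(55,403),(130,388),(200,372)):
    X=atz(p,(100+r/6,170+c/6),.028)[:2]; print((r,c),((X-L)@xc*1000).round(1),((X-L)@yc*1000).round(1))
o=robot.get_obs(); print(((o["position"][:2]-L)@np.c_[xc,yc]*1000).round(1)); rel(np.r_[L-.05*xc,.066],down(-10,-1,3),o)
save(p,"t5.png",10,(100,155,200,245))
E
```

```text
(45, 270) 207.6 27.2
(110, 258) 176.9 26.9
(170, 245) 148.5 27.4
(55, 403) 214.6 -33.6
(130, 388) 179.1 -33.5
(200, 372) 145.9 -32.4
[-48.2  -1.2]
turn [-0.03 -0.14  3.02] shift old axes [  1.7 130.3  -1.3] new axes [  8.6 130.1  -1.2]
```

View pics/t5.png

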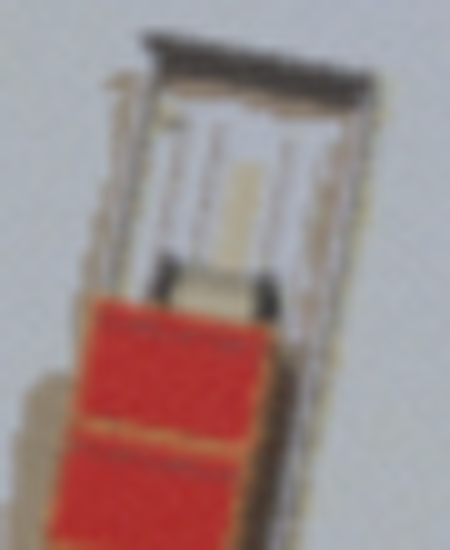

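```bash
python3 -m crank '[[[0,0,0,0.001,0.035,0.001,40],[0,0,0,0,0.045,0,40],[0,0,0,0,0.035,0,40],[0,0,0,0,0.015,0,40],[0,0,3,0,0,0,40]]]';  python3 - <<'E'
from go import *
for i in range(3):
  o=robot.get_obs(); p=robot.camera(["wrist","scene","wrist"][i])
  if i==1: save(p,"s6.png",5,(140,240,270,400))
save(p,"w6.png",1.5)
xc=np.array([np.cos(np.radians(-10)),np.sin(np.radians(-10))]); yc=np.array([-xc[1],xc[0]]); L=np.array([.5599,.1135])
print(((o["position"][:2]-L)@np.c_[xc,yc]*1000).round(1),o["position"][2],o["ft_force"]); rel(np.r_[L-.05*xc,.066],down(-10,-1,3),o)
E
```

```text
time: 8.6
position: [0.5122, 0.1195, 0.0657]
tool_rot: [-0.082, -0.702, 0.706, 0.044]
ft_force: [0.6, -0.9, -0.9]
grip_width: 0.05
[-50.2  -2.1] 0.06662040095786839 [ 0.22033232 -0.38956831 -0.71724907]
turn [-0.03 -0.15  0.08] shift old axes [-0.1  0.6 -2.1] new axes [-0.1  0.6 -2.1]
```

View pics/w6.png

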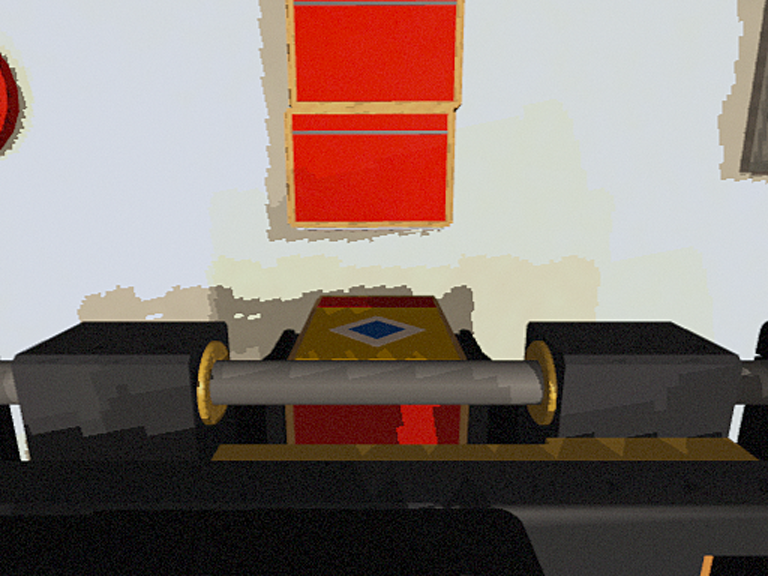

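View pics/s6.png

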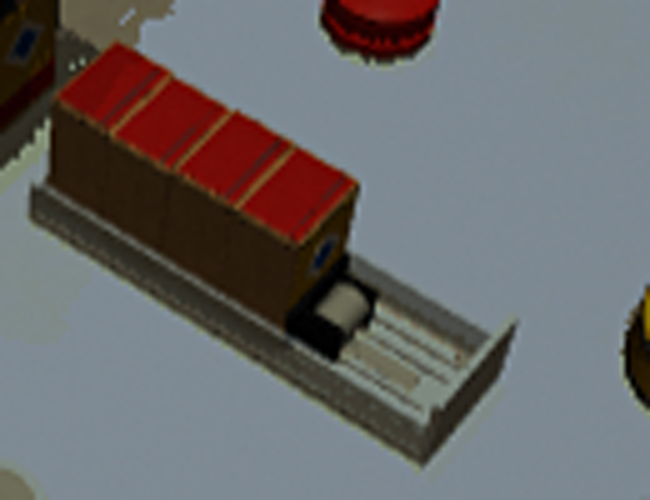

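```bash
python3 - <<'E'
from go import *
o=robot.get_obs(); p=robot.camera("wrist")
xc=np.array([np.cos(np.radians(-10)),np.sin(np.radians(-10))]); yc=np.array([-xc[1],xc[0]]); L=np.array([.5599,.1135])
for r,c in ((228,288),(226,452),(112,286),(108,454),(105,289),(105,460)):
    X=atz(p,(r/1.5,c/1.5),.082,o)[:2]; print((r,c),((X-L)@xc*1000).round(1),((X-L)@yc*1000).round(1))
print(((o["position"][:2]-L)@np.c_[xc,yc]*1000).round(1))
E
python3 - <<'E'
from go import *
p=robot.camera("wrist")
save(p,"w7.png",4,(60,210,150,340))
E
```

```text
(228, 288) -0.5 24.7
(226, 452) 0.0 -25.1
(112, 286) 33.0 24.1
(108, 454) 34.0 -24.7
(105, 289) 34.9 23.1
(105, 460) 34.8 -26.5
[-49.3  -1.8]
```

View pics/w7.png

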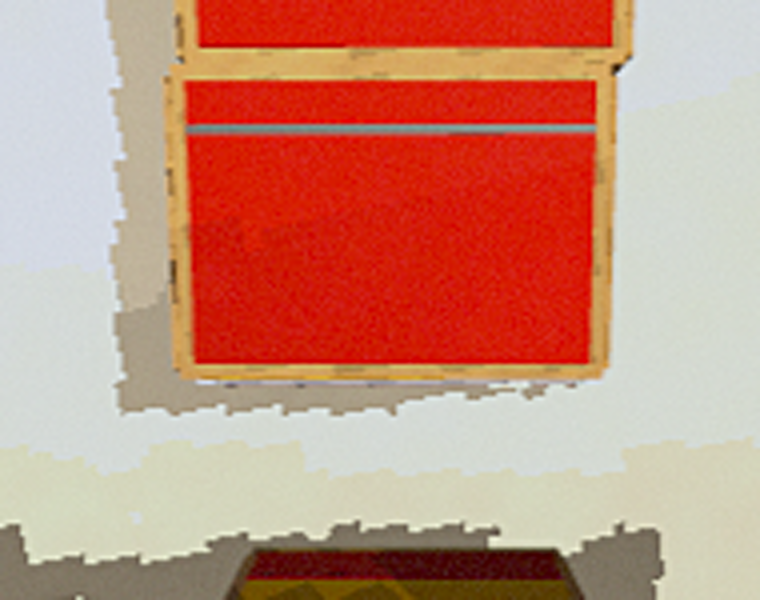

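```bash
python3 -m crank '[[[0,0,0,-0.007,0.0004,0,40],[0,0,0,-0.007,0.0003,0,40],[0,0,0,-0.007,0.0004,0,40],[0,0,0,-0.005,0.0003,0,40],[0,0,0,0,0,0,40]]]'; cat > st.py <<'E'
from go import *
import sys
xc=np.array([np.cos(np.radians(-10)),np.sin(np.radians(-10))]); yc=np.array([-xc[1],xc[0]]); L=np.array([.5599,.1135])
def st():
    o=robot.get_obs()
    f=np.array(o["ft_force"]); R=Rn.from_quat(o["tool_rot"]).as_matrix()
    tilt=np.degrees(np.arctan2(R[:2,1]@xc,-R[2,1])); roll=np.degrees(np.arctan2(R[:2,1]@yc,-R[2,1])); yaw=np.degrees(np.arctan2(-R[1,0],-R[0,0]))
    print("t %.2f lane"%o["time"],((o["position"][:2]-L)@np.c_[xc,yc]*1000).round(1),"z %.4f"%o["position"][2],"F lane %.1f lat %.1f up %.1f"%(f[:2]@xc,f[:2]@yc,f[2]),"tilt %.1f roll %.1f yaw %.1f"%(tilt,roll,yaw),"w %.4f"%o["grip_width"])
    return o
if __name__=="__main__":
    st(); p=robot.camera("scene"); st(); w=robot.camera("wrist"); st()
    if len(sys.argv)>1:
        a=cv2.resize(p["img"][140:240,260:390,::-1],None,fx=4,fy=4,interpolation=cv2.INTER_CUBIC); b=w["img"][:300,120:390,::-1]
        h=a.shape[0]; b=cv2.resize(b,(int(b.shape[1]*h/b.shape[0]),h))
        im=np.hstack([a,b]); cv2.imwrite("pics/"+sys.argv[1],im[:,:800] if im.shape[1]>800 else im)
E
python3 st.py a1.png
```

```text
time: 9.48
position: [0.5372, 0.116, 0.0665]
tool_rot: [-0.081, -0.702, 0.706, 0.044]
ft_force: [0.2, 0.4, -1.2]
grip_width: 0.0496
t 9.47 lane [-22.8  -1.4] z 0.0665 F lane 0.1 lat 0.4 up -1.2 tilt 3.0 roll -0.0 yaw -10.1 w 0.0496
t 9.53 lane [-23.3  -1.5] z 0.0664 F lane 0.0 lat 0.2 up -0.4 tilt 3.0 roll -0.0 yaw -10.1 w 0.0496
t 9.57 lane [-23.7  -1.5] z 0.0664 F lane -0.2 lat 0.4 up 0.5 tilt 3.0 roll -0.0 yaw -10.1 w 0.0500
```

View pics/a1.png

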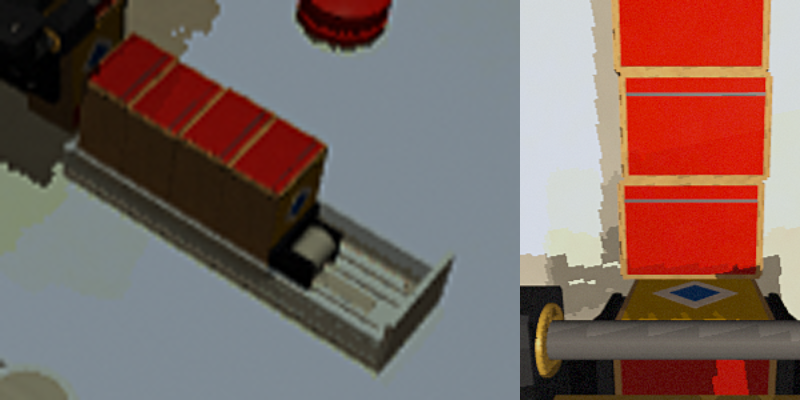

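```bash
python3 -m crank '[[[0,0,0,-0.002,0.0001,0,40],[0,0,0,-0.002,0.0001,0,40],[0,0,0,-0.002,0.0001,0,40],[0,0,0,-0.002,0.0001,0,40],[0,0,0,-0.002,0.0001,0,40]]]'; python3 st.py a2.png
```

```text
time: 10.2
position: [0.5415, 0.1148, 0.0654]
tool_rot: [-0.077, -0.702, 0.706, 0.048]
ft_force: [-8.3, 1.9, 1.7]
grip_width: 0.0499
t 10.20 lane [-18.3  -1.9] z 0.0654 F lane -8.5 lat 0.4 up 1.7 tilt 2.4 roll -0.1 yaw -10.1 w 0.0499
t 10.25 lane [-18.2  -1.9] z 0.0654 F lane -7.2 lat 0.4 up 2.0 tilt 2.4 roll -0.1 yaw -10.1 w 0.0500
t 10.30 lane [-18.2  -1.9] z 0.0654 F lane -6.8 lat -0.3 up 0.6 tilt 2.4 roll -0.1 yaw -10.1 w 0.0497
```

View pics/a2.png

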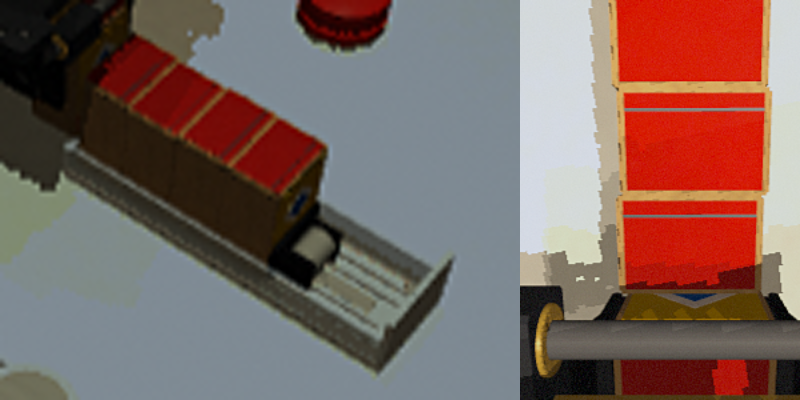

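```bash
python3 -m crank '[[[0,0,0,-0.0025,0.0001,0,40],[0,0,0,-0.0025,0.0001,0,40],[0,0,0,-0.0025,0.0001,0,40],[0,0,0,-0.0025,0.0001,0,40],[0,0,0,-0.0025,0.0001,0,40]]]'; python3 st.py a3.png
```

```text
time: 10.92
position: [0.5525, 0.1127, 0.0652]
tool_rot: [-0.076, -0.702, 0.706, 0.049]
ft_force: [-9.1, 2.1, 1.9]
grip_width: 0.0498
t 10.93 lane [-7.2 -2. ] z 0.0652 F lane -9.3 lat 0.5 up 1.9 tilt 2.2 roll -0.1 yaw -10.1 w 0.0498
t 10.97 lane [-6.6 -2. ] z 0.0652 F lane -8.1 lat 0.2 up -0.5 tilt 2.3 roll -0.1 yaw -10.1 w 0.0500
t 11.03 lane [-6.5 -2. ] z 0.0652 F lane -8.2 lat 0.6 up 1.2 tilt 2.3 roll -0.1 yaw -10.1 w 0.0496
```

View pics/a3.png

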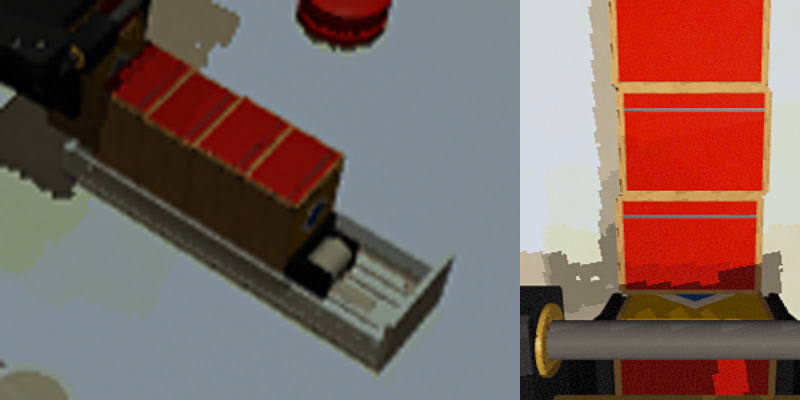

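```bash
python3 -m crank '[[[0,0,0,-0.0025,0.0001,0,40],[0,0,0,-0.0025,0.0001,0,40],[0,0,0,-0.0025,0.0001,0,40],[0,0,0,-0.0025,0.0001,0,40],[0,0,0,-0.0025,0.0001,0,40]]]'; python3 st.py a4.png;  python3 -m crank '[[[0,0,0,-0.002,0.0001,0,40],[0,0,0,-0.002,0.0001,0,40],[0,0,0,-0.002,0.0001,0,40],[0,0,0,-0.002,0.0001,0,40],[0,0,0,-0.0015,0.0001,0,40]]]'; python3 st.py a5.png
```

```text
time: 11.65
position: [0.5645, 0.1106, 0.0652]
tool_rot: [-0.075, -0.702, 0.706, 0.049]
ft_force: [-9.0, 2.0, 1.9]
grip_width: 0.0499
t 11.65 lane [ 5. -2.] z 0.0652 F lane -9.2 lat 0.4 up 1.9 tilt 2.2 roll -0.1 yaw -10.1 w 0.0499
t 11.70 lane [ 5.6 -2. ] z 0.0652 F lane -7.4 lat -0.2 up 0.1 tilt 2.2 roll -0.1 yaw -10.1 w 0.0499
t 11.75 lane [ 5.7 -2. ] z 0.0651 F lane -7.9 lat -0.2 up -0.6 tilt 2.2 roll -0.1 yaw -10.1 w 0.0499
time: 12.38
position: [0.5738, 0.109, 0.0652]
tool_rot: [-0.075, -0.702, 0.706, 0.049]
ft_force: [-8.9, 2.4, 1.5]
grip_width: 0.0499
t 12.38 lane [14.5 -2. ] z 0.0652 F lane -9.2 lat 0.8 up 1.5 tilt 2.2 roll -0.1 yaw -10.1 w 0.0499
t 12.43 lane [14.9 -2. ] z 0.0652 F lane -8.3 lat -0.1 up 0.8 tilt 2.2 roll -0.1 yaw -10.1 w 0.0495
t 12.47 lane [14.9 -2. ] z 0.0652 F lane -8.4 lat 0.2 up 0.9 tilt 2.2 roll -0.1 yaw -10.1 w 0.0497
```

View pics/a5.png

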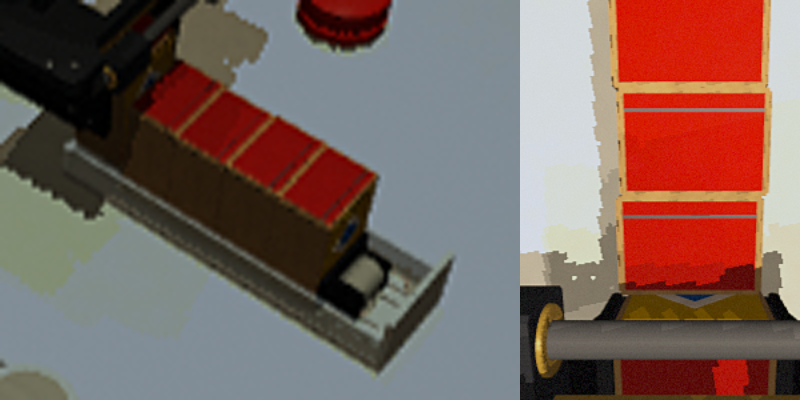

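```bash
python3 -m crank '[[[0,0,0,-0.001,0.0001,0,40],[0,0,0,-0.001,0,0,40],[0,0,0,-0.0005,0.0001,0,40],[0,0,0,-0.0005,0,0,40],[0,0,0,0,0,0,40]]]'; python3 st.py
```

```text
time: 13.1
position: [0.5771, 0.1084, 0.0651]
tool_rot: [-0.076, -0.702, 0.706, 0.049]
ft_force: [-7.9, 1.9, 1.7]
grip_width: 0.0498
t 13.10 lane [17.8 -2. ] z 0.0651 F lane -8.1 lat 0.5 up 1.7 tilt 2.2 roll -0.1 yaw -10.1 w 0.0498
t 13.15 lane [17.8 -2. ] z 0.0651 F lane -9.3 lat -0.0 up 2.2 tilt 2.2 roll -0.1 yaw -10.1 w 0.0494
t 13.20 lane [17.8 -2. ] z 0.0651 F lane -8.8 lat -0.2 up -0.1 tilt 2.2 roll -0.1 yaw -10.1 w 0.0495
```

```bash
python3 -m crank '[[[0,0,0,-0.001,0,0,40],[0,0,0,-0.0005,0,0,40],[0,0,0,-0.0005,0,0,40],[0,0,0,-0.0005,0,0,40],[0,0,0,0,0,0,40]]]'; python3 st.py a6.png
```

```text
time: 13.82
position: [0.5789, 0.1081, 0.0651]
tool_rot: [-0.075, -0.702, 0.706, 0.049]
ft_force: [-9.0, 2.4, 1.7]
grip_width: 0.0497
t 13.82 lane [19.7 -2. ] z 0.0651 F lane -9.3 lat 0.8 up 1.7 tilt 2.1 roll -0.1 yaw -10.1 w 0.0497
t 13.88 lane [19.7 -2. ] z 0.0651 F lane -8.8 lat -0.4 up 1.1 tilt 2.1 roll -0.1 yaw -10.1 w 0.0500
t 13.93 lane [19.7 -2. ] z 0.0651 F lane -8.8 lat 0.4 up 1.9 tilt 2.1 roll -0.1 yaw -10.1 w 0.0495
```

View pics/a6.png

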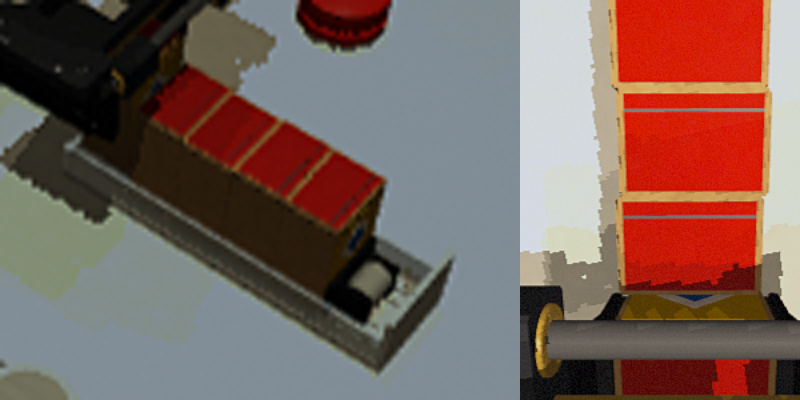

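```bash
python3 -m crank '[[[0,0,0,-0.0005,0,0,40],[0,0,0,-0.0005,0,0,40],[0,0,0,-0.0005,0,0,40],[0,0,0,0,0,0,40],[0,0,0,0,0,0,40]]]'; python3 st.py
```

```text
time: 14.55
position: [0.5791, 0.108, 0.0649]
tool_rot: [-0.074, -0.702, 0.706, 0.05]
ft_force: [-11.2, 1.5, 1.8]
grip_width: 0.0495
t 14.55 lane [19.9 -2.1] z 0.0649 F lane -11.3 lat -0.5 up 1.8 tilt 2.0 roll -0.1 yaw -10.1 w 0.0495
t 14.60 lane [19.8 -2.1] z 0.0649 F lane -11.1 lat 0.4 up 3.0 tilt 2.0 roll -0.1 yaw -10.1 w 0.0499
t 14.65 lane [19.8 -2.1] z 0.0649 F lane -11.5 lat 0.6 up 2.3 tilt 2.0 roll -0.1 yaw -10.1 w 0.0495
```

```bash
python3 -m crank '[[[0,0,0,0.0004,0.003,0,40],[0,0,0,0.0004,0.003,0,40],[0,0,0,0.0004,0.003,0,40],[0,0,0,0.0004,0.003,0,40],[0,0,0,0.0004,0.003,0,40]]]'; python3 st.py a7.png
```

```text
time: 15.28
position: [0.5789, 0.108, 0.0501]
tool_rot: [-0.075, -0.702, 0.706, 0.049]
ft_force: [-8.7, 2.3, 2.4]
grip_width: 0.0497
t 15.28 lane [19.7 -2.1] z 0.0501 F lane -9.0 lat 0.7 up 2.4 tilt 2.1 roll -0.1 yaw -10.1 w 0.0497
t 15.32 lane [19.7 -2.2] z 0.0497 F lane -9.3 lat 0.3 up -0.3 tilt 2.1 roll -0.1 yaw -10.1 w 0.0497
t 15.38 lane [19.7 -2.2] z 0.0497 F lane -8.4 lat 0.1 up -1.3 tilt 2.1 roll -0.1 yaw -10.1 w 0.0497
```

View pics/a7.png

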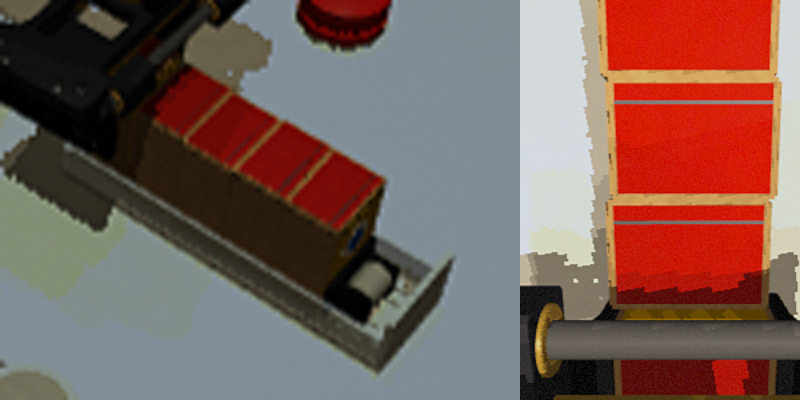

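```bash
python3 -m crank '[[[0,0,-1,0,0,0,40],[0,0,-1,0,0,0,40],[0,0,0,0,0.002,0,40],[0,0,0,0,0.002,0,40],[0,0,0,0,0,0,40]]]'; python3 st.py a8.png
```

```text
time: 16.0
position: [0.5801, 0.1079, 0.0462]
tool_rot: [-0.063, -0.704, 0.705, 0.061]
ft_force: [-8.4, 1.6, -1.0]
grip_width: 0.0499
t 16.00 lane [20.8 -2. ] z 0.0462 F lane -8.6 lat 0.1 up -1.0 tilt 0.2 roll -0.1 yaw -10.1 w 0.0499
t 16.05 lane [20.8 -2.1] z 0.0462 F lane -8.4 lat 0.2 up -0.1 tilt 0.2 roll -0.1 yaw -10.1 w 0.0497
t 16.10 lane [20.8 -2. ] z 0.0462 F lane -7.6 lat 0.1 up -1.2 tilt 0.2 roll -0.1 yaw -10.1 w 0.0496
```

View pics/a8.png

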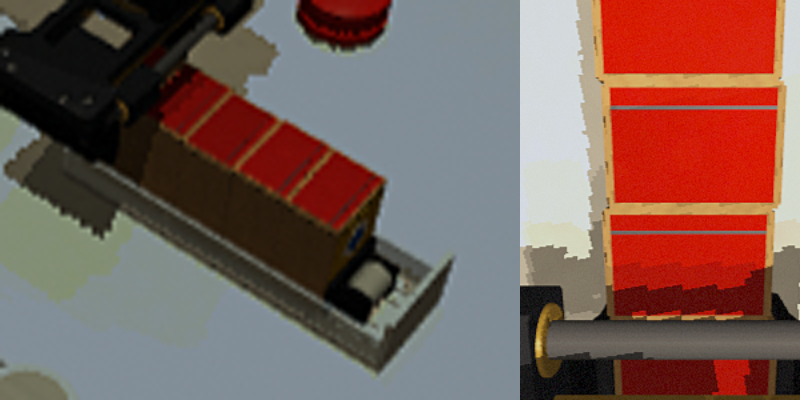

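```bash
python3 -m crank '[[[0,0,0,0,0.001,0,40],[0,0,0,0,0.001,0,40],[0,0,0,0,0.001,0,40],[0,0,0,0,0.0005,0,40],[0,0,0,0,0,0,40]]]'; python3 st.py
```

```text
time: 16.73
position: [0.58, 0.1079, 0.0429]
tool_rot: [-0.063, -0.704, 0.705, 0.061]
ft_force: [-7.6, 1.0, 1.0]
grip_width: 0.0496
t 16.73 lane [20.8 -2. ] z 0.0429 F lane -7.7 lat -0.4 up 1.0 tilt 0.2 roll -0.1 yaw -10.1 w 0.0496
t 16.77 lane [20.8 -2. ] z 0.0429 F lane -7.5 lat 0.8 up 0.6 tilt 0.2 roll -0.1 yaw -10.1 w 0.0496
t 16.82 lane [20.8 -2. ] z 0.0429 F lane -8.7 lat 0.1 up 1.2 tilt 0.2 roll -0.1 yaw -10.1 w 0.0497
```

```bash
python3 -m crank '[[[0,0,0,0,0.0005,0,40],[0,0,0,0,0.0005,0,40],[0,0,0,0,0.0005,0,40],[0,0,0,0,0,0,40],[0,0,0,0,0,0,40]]]'; python3 st.py a9.png
```

```text
time: 17.45
position: [0.5801, 0.1078, 0.0426]
tool_rot: [-0.064, -0.704, 0.705, 0.061]
ft_force: [-10.4, 0.5, 8.4]
grip_width: 0.0493
t 17.45 lane [20.9 -2.1] z 0.0426 F lane -10.3 lat -1.3 up 8.4 tilt 0.2 roll -0.1 yaw -10.1 w 0.0493
t 17.50 lane [20.8 -2. ] z 0.0426 F lane -9.7 lat -0.2 up 9.0 tilt 0.2 roll -0.1 yaw -10.1 w 0.0500
t 17.55 lane [20.8 -2. ] z 0.0426 F lane -9.7 lat 0.1 up 8.9 tilt 0.2 roll -0.1 yaw -10.1 w 0.0499
```

View pics/a9.png

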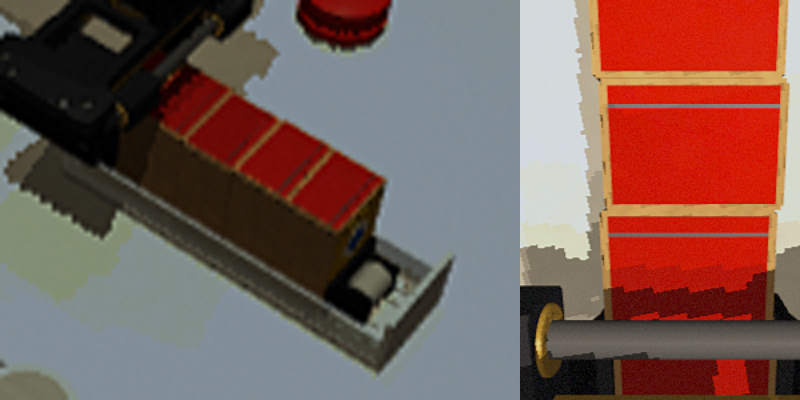

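```bash
python3 -m crank '[[[0,0,0,0.001,-0.0005,0,40],[0,0,0,0.001,-0.0005,0,40],[0,0,0,0.001,0,0,40],[0,0,0,0,0,0,40],[0,0,0,0,0,0,40]]]'; python3 st.py
```

```text
time: 18.18
position: [0.5782, 0.1082, 0.0426]
tool_rot: [-0.064, -0.704, 0.705, 0.06]
ft_force: [-7.0, 1.4, 1.8]
grip_width: 0.0495
t 18.18 lane [18.9 -2. ] z 0.0426 F lane -7.2 lat 0.1 up 1.8 tilt 0.3 roll -0.1 yaw -10.1 w 0.0495
t 18.23 lane [18.9 -2. ] z 0.0427 F lane -7.4 lat 0.1 up 2.1 tilt 0.3 roll -0.1 yaw -10.1 w 0.0495
t 18.27 lane [18.9 -2. ] z 0.0427 F lane -7.4 lat 1.3 up 0.5 tilt 0.3 roll -0.1 yaw -10.1 w 0.0501
```

```bash
python3 -m crank '[[[0,0,0,0.001,0,0,40],[0,0,0,0.001,0,0,40],[0,0,0,0.001,0,0,40],[0,0,0,0.001,0,0,40],[0,0,0,0,0,0,40]]]'; python3 st.py a10.png
```

```text
time: 18.9
position: [0.5759, 0.1087, 0.0427]
tool_rot: [-0.066, -0.704, 0.705, 0.059]
ft_force: [-5.5, -0.0, -1.4]
grip_width: 0.05
t 18.90 lane [16.6 -2. ] z 0.0427 F lane -5.4 lat -1.0 up -1.4 tilt 0.6 roll -0.1 yaw -10.1 w 0.0500
t 18.95 lane [16.6 -2. ] z 0.0427 F lane -6.2 lat -0.3 up -1.4 tilt 0.6 roll -0.1 yaw -10.1 w 0.0498
t 19.00 lane [16.6 -2. ] z 0.0427 F lane -5.5 lat -0.8 up -0.7 tilt 0.6 roll -0.1 yaw -10.1 w 0.0498
```

View pics/a10.png

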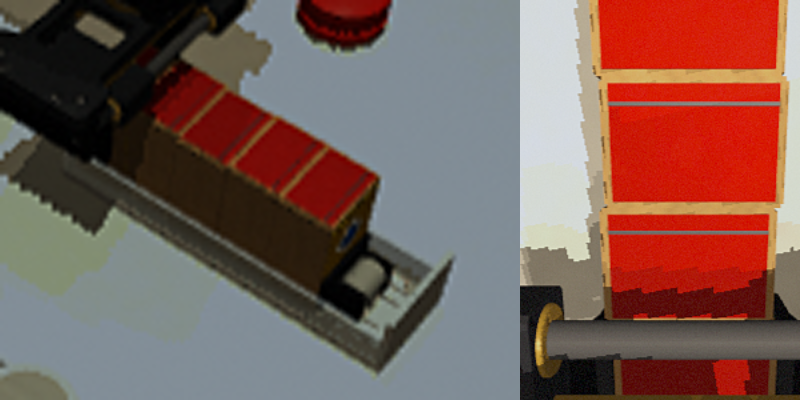

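```bash
python3 -m crank '[[[0,0,-0.4,0.001,0,0,40],[0,0,-0.4,0.001,0,0,40],[0,0,0,0.001,0,0,40],[0,0,0,0,0,0,40],[0,0,0,0,0,0,40]]]'; python3 st.py
```

```text
time: 19.62
position: [0.5762, 0.109, 0.0437]
tool_rot: [-0.063, -0.704, 0.704, 0.061]
ft_force: [-4.8, -0.1, -2.2]
grip_width: 0.05
t 19.62 lane [16.8 -1.6] z 0.0437 F lane -4.7 lat -1.0 up -2.2 tilt 0.2 roll -0.0 yaw -10.1 w 0.0500
t 19.68 lane [16.8 -1.6] z 0.0437 F lane -5.4 lat -1.0 up -2.7 tilt 0.2 roll -0.0 yaw -10.1 w 0.0500
t 19.73 lane [16.8 -1.6] z 0.0437 F lane -5.0 lat -1.5 up -3.6 tilt 0.2 roll -0.0 yaw -10.1 w 0.0498
```

```bash
python3 -m crank '[[[0,0,0,0.001,0.0005,0,40],[0,0,0,0.0005,0.0005,0,40],[0,0,0,0,0,0,40],[0,0,0,0,0,0,40],[0,0,0,0,0,0,40]]]'; python3 st.py a11.png
```

```text
time: 20.35
position: [0.5761, 0.1092, 0.0433]
tool_rot: [-0.064, -0.704, 0.704, 0.06]
ft_force: [-2.8, -0.8, 1.7]
grip_width: 0.0496
t 20.35 lane [16.7 -1.4] z 0.0433 F lane -2.6 lat -1.3 up 1.7 tilt 0.3 roll 0.0 yaw -10.1 w 0.0496
t 20.40 lane [16.7 -1.4] z 0.0433 F lane -3.1 lat -0.6 up 2.8 tilt 0.3 roll 0.0 yaw -10.1 w 0.0495
t 20.45 lane [16.7 -1.4] z 0.0433 F lane -1.8 lat -1.8 up 2.1 tilt 0.3 roll 0.0 yaw -10.1 w 0.0497
```

View pics/a11.png

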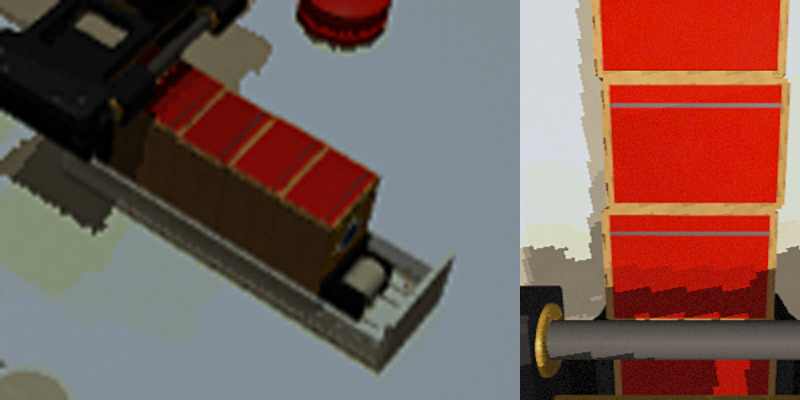

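The row is unloaded onto the lip (about 2 N left on the wrist), so I'll release.

```bash
python3 -m crank '[[[0,0,0,0,0,0,58],[0,0,0,0,0,0,60],[0,0,0,0,0,0,64],[0,0,0,0,0,0,70],[0,0,0,0,0,0,80]]]' 5; python3 st.py a12.png
```

```text
time: 21.08
position: [0.5752, 0.1093, 0.0428]
tool_rot: [-0.064, -0.704, 0.704, 0.061]
ft_force: [0.3, -0.6, -0.6]
grip_width: 0.0643
t 21.07 lane [15.8 -1.5] z 0.0428 F lane 0.4 lat -0.5 up -0.6 tilt 0.2 roll 0.0 yaw -10.1 w 0.0643
t 21.12 lane [15.7 -1.5] z 0.0427 F lane -0.5 lat -0.9 up -0.6 tilt 0.2 roll 0.0 yaw -10.1 w 0.0664
t 21.18 lane [15.7 -1.5] z 0.0428 F lane 0.3 lat 0.2 up -0.3 tilt 0.2 roll 0.0 yaw -10.1 w 0.0678
```

View pics/a12.png

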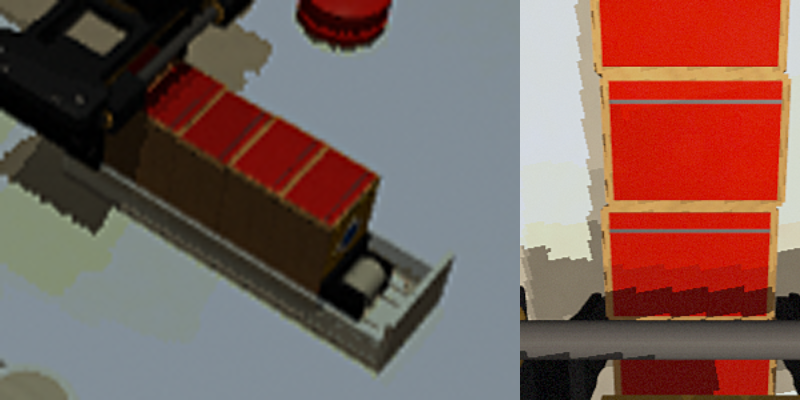

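```bash
python3 -m crank '[[[0,0,0,0,0,0,88],[0,0,0,0,0,0,88],[0,0,0,0,-0.01,0,88],[0,0,0,0,-0.025,0,88],[0,0,0,0,-0.035,0,88]]]'; python3 -m crank '[[[0,0,0,0,-0.04,0,88],[0,0,0,0,-0.04,0,88],[0,0,0,0.03,-0.01,0,88],[0,0,0,0.04,0,0,88],[0,0,0,0.04,0,0,88]]]'; python3 -m crank '[[[0,0,0,0.04,0,0,88],[0,0,0,0,0,0,88],[0,0,0,0,0,0,88],[0,0,0,0,0,0,88],[0,0,0,0,0,0,88]]]';python3 - <<'E'
from st import *
from red import reds
o=st(); w=robot.camera("wrist"); p=robot.camera("scene"); t=robot.camera("top"); st()
save(p,"s9.png",5,(130,240,260,390)); save(w,"w9.png",1.5); save(t,"t9.png",8,(100,195,190,260))
for q,pose,roi in ((w,o,None),(p,None,(140,190,270,345)),(t,None,(110,190,190,235))):
    cs,m=reds(q,roi); 
    for c in cs:
        W=np.array([atz(q,(y,x),.082,pose)[:2] for x,y in c.reshape(-1,2)]); V=(W-L)@np.c_[xc,yc]*1000
        r=cv2.minAreaRect(V.astype(np.float32)); print(np.round(r[0],1),np.round(r[1],1),round(r[2],1))
E
```

```text
time: 21.8
position: [0.5741, 0.1093, 0.1133]
tool_rot: [-0.063, -0.704, 0.705, 0.062]
ft_force: [0.1, 0.3, 0.3]
grip_width: 0.0765
time: 22.42
position: [0.4652, 0.1288, 0.2033]
tool_rot: [-0.064, -0.704, 0.704, 0.061]
ft_force: [0.5, 0.5, -0.7]
grip_width: 0.0765
time: 23.05
position: [0.4279, 0.1355, 0.2023]
tool_rot: [-0.064, -0.704, 0.704, 0.061]
ft_force: [1.1, -0.7, -0.4]
grip_width: 0.0766
t 23.05 lane [-133.8   -1.2] z 0.2023 F lane 1.2 lat -0.6 up -0.4 tilt 0.2 roll 0.0 yaw -10.1 w 0.0766
t 23.20 lane [-134.5   -1.3] z 0.2021 F lane -0.6 lat -0.5 up -0.3 tilt 0.2 roll -0.0 yaw -10.1 w 0.0769
[-140.7  184.4] [29.6 84.6] 2.0
[11.5 -1.6] [44.7 20.2] 89.9
[ 13.9 149.3] [53.8 15.8] 89.9
[81.8  0.3] [ 46.5 159.7] 89.4
[84.6 -0.5] [ 46.2 166.5] 89.9
```

View pics/s9.png

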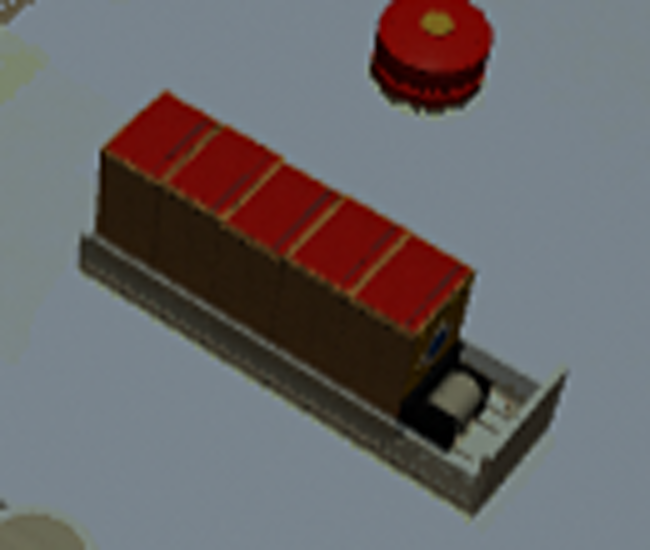

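View pics/w9.png

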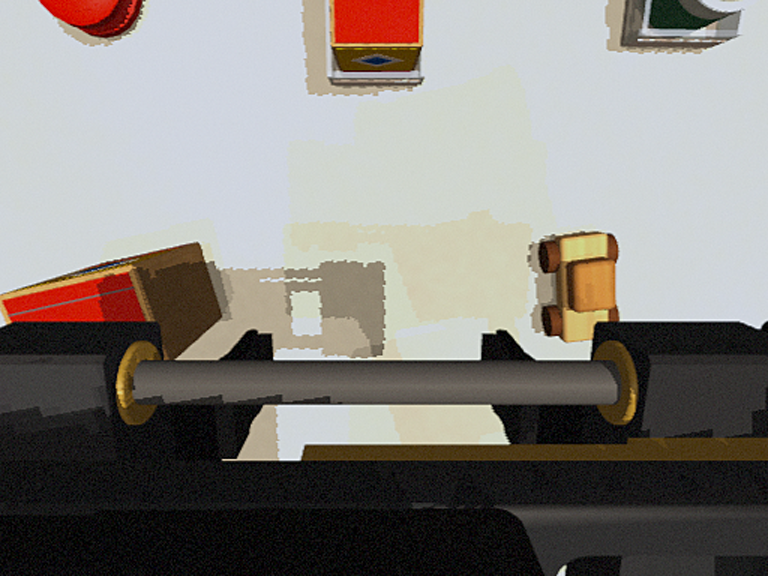

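View pics/t9.png

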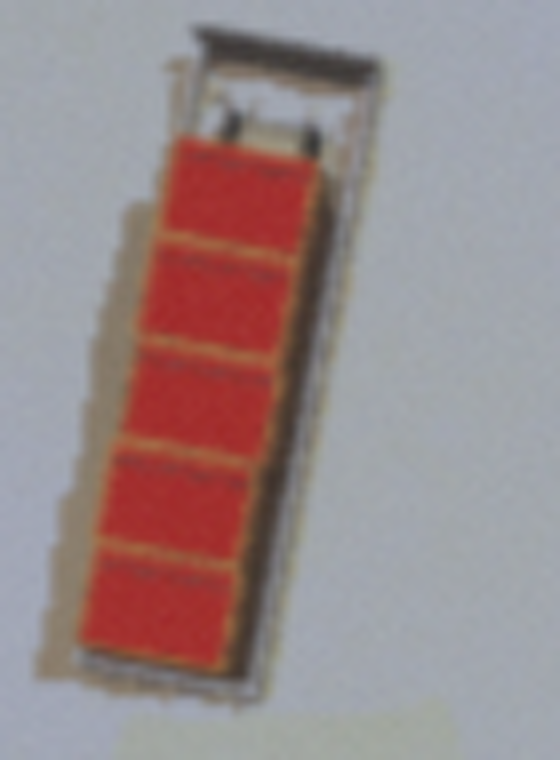

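```bash
python3 - <<'E'
from st import *
o=robot.get_obs(); w=robot.camera("wrist"); save(w,"w10.png",8,(0,65,205,300)); p=robot.camera("scene")
# predicted corners of new carton / row4 tops, lat -1
def P(x,y,z): return np.r_[L+xc*x+yc*y,z]
print("wrist front face corners (x8 crop)",((proj(w,[P(0,24,.082),P(0,-26,.082),P(0,24,.006),P(0,-26,.006),P(-.0,0,.024)] if 0 else [P(0,.024,.082),P(0,-.026,.082),P(0,.024,.006),P(0,-.026,.006)],o)-[0,205])*8).round(0).tolist())
print("scene tops (x5 crop)",((proj(p,[P(0,.024,.082),P(0,-.026,.082),P(.17,.024,.082),P(.17,-.026,.082)])-[130,260])*5).round(0).tolist())
for n in ("big_carton","toy_car","yoyo","kaleidoscope","tin1"): print(n,[(np.round(d["at"],0).tolist(),round(d["conf"],2)) for d in robot.spot_in(p,n)][:3])
E
```

```text
wrist front face corners (x8 crop) [[231.0, 112.0], [230.0, 609.0], [394.0, 170.0], [393.0, 554.0]]
scene tops (x5 crop) [[87.0, 160.0], [148.0, 94.0], [267.0, 471.0], [336.0, 408.0]]
big_carton [([95.0, 279.0], 0.87)]
toy_car [([181.0, 201.0], 0.61)]
yoyo [([137.0, 346.0], 0.84), ([194.0, 341.0], 0.67)]
kaleidoscope [([316.0, 243.0], 0.62)]
tin1 [([263.0, 290.0], 0.83), ([235.0, 249.0], 0.74), ([248.0, 267.0], 0.66)]
```

View pics/w10.png

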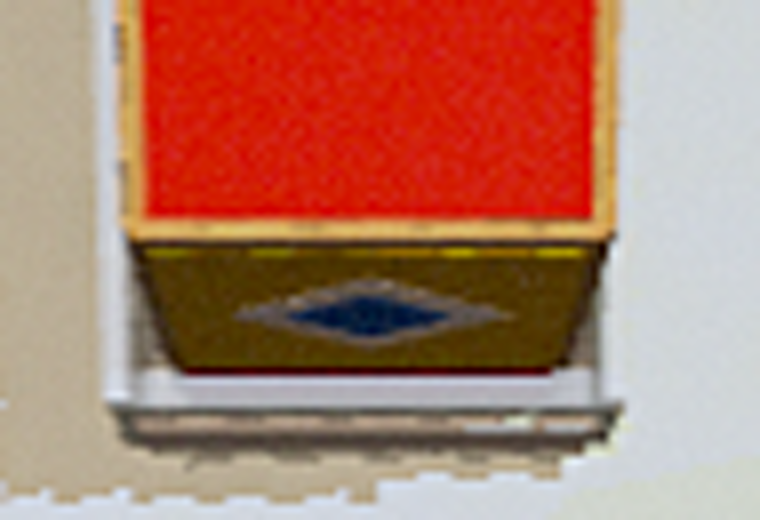

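```bash
python3 -c "
from st import *
st(); print(robot.hand_in()); st()"
```

```text
t 23.55 lane [-134.9   -1.2] z 0.2022 F lane 0.3 lat -0.6 up 0.2 tilt 0.2 roll -0.0 yaw -10.1 w 0.0766
the job is handed in; nothing more can be done
None
the job is handed in; nothing more can be done
```

The loose carton is loaded and the job was handed in at about 23.6 s; the hand-in gave no verdict.

**What I did:** I gripped the loose carton by its narrow sides. Held just above the lip and tilted about 3° with its bottom edge leading, it pushed the row straight back to the follower's stop, at about 7–9 N and 11.5 N at the stop. I then lowered it behind the lip, straightened it until it touched the lane floor, eased it back against the lip and released it.

**Last checks:**
- **Row:** all five tops are level, square (0.1° off the lane from the top camera) and closed up. The row is about 170 mm long and centred about 85 mm behind the lip.
- **New carton:** it stands against the lip, with about 1–2 mm of lateral offset.
- **Bystanders:** the big carton, car, yo-yo, kaleidoscope and tin 1 are still within about 3 pixels of where they started in the scene camera.

**What disagreed:**
- The tray's centre line measured from the top camera lies about 3 mm off the row's centre line. That is within the play in the lane, so I aimed between the two.
- The scene camera gave a shorter row, because my image crop cut it off.
- The lip and the carton's top edge in the last wrist picture were about 1 pixel off my prediction, which is within calibration.
- While easing back against the lip, the wrist force stayed near 5 N for a moment before dropping to about 2 N ahead of the release.

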